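Gauge the gap of a gel-casting cassette

TASK

Measure how far apart the two glass plates of the gel-casting cassette stand: lift the steel taper gauge up and off its peg and slide it, thin end down, upright and flat to the glass, gently into the gap at the middle of the plates' width until it drags snugly on both plates, without wedging the sprung front plate open by more than about a millimetre. Finish while still holding the gauge at that depth, so that the gap can be read off it at the edge of the glass; leave the comb on its peg and everything else where it is.

Things in the scene. Friction and masses are not known exactly. Their poses are not given: they have to be found in the camera images.
- taper_gauge: Steel taper gauge: thin blade with black handle, hanging thin end down from either of the stand's two pegs. Origin: middle of the thin end's end face; own z up the blade to the handle, x through the thickness, y across the width. Blade 20 mm wide, 84 long, symmetric, 2 thick at z = 0 growing evenly to 9 thick at z = 84 mm (1 mm thicker every 12 mm). About 90 g, 157 mm long in all.
- gauge_grip (a point): Point to grip on the gauge's middle plane, 118 mm above its thin end and 12 mm below the top of the black handle block, which is 26 mm wide (gauge's y), 12 thick (x) and 46 high (84 to 130 mm above the thin end). Take it across the 26 mm width, so that the fingers pass either side of the peg.
- gauge_eye (a point): Top of the opening in the gauge's steel eye (152 mm above its thin end), which rests on the peg. The opening is 16 mm wide (gauge's y) and 22 high, passed by the peg along the gauge's x; the eye is 26 wide, 8 thick.
- tool_stand: Fixed stand, white foot 105x190x12 mm, cross bar at the back, two 6 mm pegs. Origin: under the foot. Pegs run to own -x from the bar (x = 25 mm) at y = +50 and -50, axis at z = 180, and turn up at x = -43 to a tip at x = -52 mm, 8 mm above the axis. Things hang at x = -30. To free the gauge raise it about 10 mm (6 to 15), then draw it 30 mm or more to -x, clear of the tip.
- gel_comb: White flat gel comb, 60 mm wide, 4 thick, 78 high, with six broad teeth, hanging by its eye from the other peg. Origin: middle of the tips of the teeth. To be left hanging.
- cassette: Fixed gel-casting cassette: grey base 112x160x16 mm with two upright glass plates, a narrow gap between them open at the top. Origin: underside of the base; own x is square to the plates, from front plate to back plate, y along their width. The gap is 4 to 6.5 mm wide, different each time, and 92 mm deep, with a rubber floor at z = 20 mm. Columns, rods and bars stay below z = 90 mm.
- front_plate: Front glass plate, 104 mm wide (y), 92 high, 6 thick, with a bar across its outside. Springs press it to its stop; pushed outward (to the cassette's -x) it gives from 6 N on, 4 N more per mm; once both plates bear on the gauge, pushing it on takes some 3 to 6 N. Origin: its inner face, bottom edge, mid-width, z = 20 mm in the cassette's frame; axes as the cassette's.
- back_plate: Back glass plate, same size, locked by nuts: it does not move. Origin: its inner face, bottom edge, mid-width; axes as the cassette's.
- front_lip (a point): Point on the plane of the front plate's inner face, at the height of its top edge (112 mm above the worktop), mid-width. The inner top edges of both plates are bevelled, 3.5 mm wide and 6 mm deep, so the mouth is 7 mm wider than the gap.
- back_lip (a point): The same point on the back plate. Half way between this and front_lip is the middle of the mouth.
- timer: Bystander: a white lab timer, 70x66x19 mm; origin at its underside.
- petri_1: Bystander: a closed petri dish, 91 mm across, 16 high; origin at its underside.
- wash_bottle: Bystander: a white wash bottle with a bent spout, 194 mm high; origin at its underside.
- reagent_clean: Bystander: a white reagent bottle with a screw cap, 48 mm across, 98 high; origin at its underside.
- tube_rack: Bystander: a tube rack, 62x178x62 mm; origin at its underside.
- notebook_1: Bystander: a notebook, 210x152x14 mm; origin at its underside.
- pen_1: Bystander: a marker pen, 135 mm long; origin at its underside.

How it is judged:
On the way, in this order (a step that is already met when the one before it is completed fails the run):
1. the gauge is lifted off its peg in the fingers (contact force between taper_gauge and the fingers above 1 N and contact force between taper_gauge and tool_stand below 0.05 N and distance of taper_gauge from where it was at the start of the episode above 0.05 m), for 0.2 s.
2. its thin end is between the plates, near the middle of their width (x of taper_gauge in the frame of cassette between -0.003 and 0.01 m and y of taper_gauge in the frame of cassette between -0.015 and 0.015 m and z of taper_gauge in the frame of cassette below 0.104 m), for 0.1 s.
At the end, for the whole second after the job is handed in: Held still in the fingers: gauge upright and flat to the plates (0.1 rad), thin end 14 mm or more down, off the floor, within 15 mm of mid-width, bearing on each plate with over 1.5 N, front plate opened under 1.8 mm; comb still on its peg (x of taper_gauge in the frame of cassette between -0.003 and 0.01 m and y of taper_gauge in the frame of cassette between -0.015 and 0.015 m and z of taper_gauge in the frame of cassette between 0.025 and 0.098 m and contact force between taper_gauge and front_plate above 1.5 N and contact force between taper_gauge and back_plate above 1.5 N and x of front_lip in the frame of cassette above -0.0018 m and angle between taper_gauge's own z axis and vertical below 0.1 rad and angle between the x axis of taper_gauge and the x axis of cassette, either way round below 0.1 rad and contact force between taper_gauge and the fingers above 1 N and linear speed of taper_gauge below 0.01 m/s and distance of gel_comb from where it was at the start of the episode below 0.02 m and contact force between gel_comb and tool_stand above 0.05 N); the arm keeps its last pose, push and grip.
It fails at once if the front plate is wedged open by more than 3 mm (x of front_lip in the frame of cassette below -0.003 m).
It fails at once if the gauge is forced on the glass (over 40 N) (contact force between taper_gauge and front_plate above 40 N or contact force between taper_gauge and back_plate above 40 N).
It fails at once if the comb is knocked off or away (30 mm) (distance of gel_comb from where it was at the start of the episode above 0.03 m).
It fails at once if a bystander is pushed more than 30 mm (distance of any of timer, petri_1, wash_bottle, reagent_clean, tube_rack, notebook_1, pen_1 from where it was at the start of the episode above 0.03 m).
It also fails if it takes over 61 s, if anything falls off the work surface, if the arm or the gripper's body presses on something with over 40 N, if the wrist force passes 120 N, or if a joint passes its speed limit or range.

ROBOT

A 6-joint arm with a two-finger parallel gripper is mounted at the origin on a cart in front of the work surface, level with it; the furniture and walls round the work are solid. World frame = base frame: x ahead of the robot, y to its left, z up, the work surface at z = 0. Lengths are in m, angles in rad, forces in N, time in s.
With the tool pointing down it reaches from about 0.35 to 0.775 m from the base axis. Payload 5.5 kg.
Tool frame: the origin (TCP) lies midway between the tips of the shut fingers; the grasp point (between the pads) lies 19 mm behind it; z points along the fingers, y is the line along which they close (so a half turn about z gives the same grasp; the last joint's range is limited). The gripper opens to 85 mm and grips with 20 to 120 N. Pads are 22 mm wide; open, the fingers measure 114 mm over their backs; the gripper's body (76 mm by 85 mm) begins 54 mm behind the grasp point. The pads swing forward as they close: fully open they stand 13 mm farther back than shut.
Start: joints at [1.009, 0.313, 0.046, 1.304, 0, 1.431], TCP at [0.235, 0.525, 0.205] pointing down, gripper open.
Joint ranges: [-2.76, 2.76], [-0.86, 1.69], [-1.03, 1.26], [-2.2, 2.34], [-1.47, 1.5], [-3.14, 3.14]. Speed limits (rad/s): [2.57, 2.57, 3.14, 3.14, 3.14, 3.14].

INTERFACE

Orientations are given as a unit quaternion [w, x, y, z].
In Python, from workcell import telemetry, imaging, env gives the robot as it stands. The module is installed in compiled form; this text tells all that it offers.
- The arm moves only by the tool step_arm, never from a script. Its argument "moves" is a list of rows, each a list of 3 entries, a list of its own where there are three numbers: the shift along the tool's x, y, z in mm, then the turn, a rotation vector about the tool's x, y, z in rad, then the finger opening in mm, from 0 to 85.4. A call has 1 to 8 rows; each row is the pose to reach, as a shift and turn from the pose commanded when the call began, along the tool's axes at that moment; what a row does not reach only later rows make up. A row lasts 1/12 s, in which the tool goes at most 41.7 mm and 7.16 degrees, less where a joint would pass 70% of its speed; a pose out of reach is approached as far as the arm can. A call with a gripper value outside its range is refused whole. The fingers move at their own pace and stop on an object; "grip_force" is the grip in N (left out, the last holds). Time passes only in rows, so rows that repeat a pose let the fingers close. It gives the time, the measured TCP pose, the force, the opening and the grip force at its end, in the units of the state.
- telemetry.get_state(): the state, without advancing time (a new reading comes with each control period).
- imaging.read_camera(name): name is "scene" or "side" or "wrist"; returns the picture (480x640x3 uint8, red, green, blue); there is no depth.
- imaging.camera_params(name): a dict with "camera_matrix" (3x3 intrinsics, pixels), "pose" (4x4, takes a point from camera to world coordinates). Camera axes: x right, y up, looking along -z (the intrinsics and any distortion apply to the point x, -y, -z); pixel columns grow to the right and rows downward; lengths in m; the calibration is good to about 2 mm. A picture is of the moment at which its call begins: read the wrist's pose just before it. camera_params takes no time and is no camera call; for the wrist camera it gives the pose at the moment of the call.
- env.hand_in(): hands the job in; it is judged then, once.
The state is a dict: "clock": time; "joint_pos": joint angles; "qvel": joint speeds; "tau": joint torques, N m; "tcp_pos": TCP position; "orientation": TCP orientation; "wrist_force": force on the tool from outside, world axes, zero at the start; "ft_torque": the same for the moment, N m; "finger_gap": finger opening in m; "grip_force": force on a finger pad.
Only numpy, scipy, OpenCV 4.12 (cv2) and the standard library are available. Lean on these libraries where they do the work, as an engineer would, in place of code of your own. Each camera call takes 0.05 s, during which the arm holds its last target. There are 200 camera calls.

## Working session

There is one attempt and no reset: what is moved stays moved. The work goes in short steps, Python scripts to look and compute and a tool call to move; the robot and the scene stay as the last step left them, time stands still between calls to the robot, and variables do not carry over. Pictures are saved under pics/ and viewed, at most 10 in all, crops included, and the job is handed in when it is done.

Besides the shell and the picture viewer there is one more tool, called after "Emit:" as a command line: name --argument value ..., lists and objects as JSON in quotes. step_arm: Moves the arm, as the interface text tells. Its arguments: {"type":"object","properties":{"moves":{"type":"array"},"grip_force":{"type":"number"}},"required":["moves"]}

```bash
mkdir -p pics; cat > h.py <<'E'
import numpy as np, cv2
from workcell import telemetry, imaging, env
def snap(n,f):
    P=imaging.camera_params(n); im=imaging.read_camera(n); cv2.imwrite('pics/'+f,im[:,:,::-1]); np.savez('pics/'+f+'.npz',K=P['camera_matrix'],T=P['pose'],im=im); return im,P
def load(f):
    d=np.load('pics/'+f+'.npz'); return d['im'],d['K'],d['T']
def ray(K,T,u,v):
    d=np.array([(u-K[0,2])/K[0,0],-(v-K[1,2])/K[1,1],-1.]); d=T[:3,:3]@d; return T[:3,3],d/np.linalg.norm(d)
def onz(K,T,u,v,z):
    o,d=ray(K,T,u,v); return o+d*(z-o[2])/d[2]
def tri(obs):
    A=np.zeros((3,3));b=np.zeros(3)
    for K,T,u,v in obs:
        o,d=ray(K,T,u,v);M=np.eye(3)-np.outer(d,d);A+=M;b+=M@o
    return np.linalg.solve(A,b)
def proj(K,T,p):
    c=np.linalg.inv(T)@np.append(p,1); return K[0,0]*c[0]/-c[2]+K[0,2], K[1,1]*-c[1]/-c[2]+K[1,2]
E
python3 - <<'E'
from h import *
np.set_printoptions(precision=3,suppress=True)
for n in ('scene','side'):
    im,P=snap(n,n+'0.png');print(P)
s=telemetry.get_state();print(s)
E
```

```text
{'camera_matrix': array([[608.288,   0.   , 313.439],
       [  0.   , 608.288, 231.21 ],
       [  0.   ,   0.   ,   1.   ]]), 'pose': array([[-0.784,  0.293, -0.548, -0.4  ],
       [-0.621, -0.4  ,  0.674,  0.956],
       [-0.022,  0.868,  0.496,  0.914],
       [ 0.   ,  0.   ,  0.   ,  1.   ]])}
{'camera_matrix': array([[569.963,   0.   , 323.23 ],
       [  0.   , 569.963, 244.735],
       [  0.   ,   0.   ,   1.   ]]), 'pose': array([[-0.825,  0.243, -0.51 , -0.29 ],
       [-0.565, -0.354,  0.745,  0.994],
       [ 0.   ,  0.903,  0.43 ,  0.763],
       [ 0.   ,  0.   ,  0.   ,  1.   ]])}
{'clock': 0.1, 'joint_pos': array([ 1.009,  0.314,  0.045,  1.304, -0.   ,  1.431]), 'qvel': array([ 0.001, -0.001,  0.003, -0.   , -0.   , -0.003]), 'tau': array([  0.003, -48.172,  29.925,   0.013,  -0.   ,  -0.   ]), 'tcp_pos': array([0.235, 0.524, 0.204]), 'orientation': array([-0.   ,  0.209,  0.978, -0.001]), 'wrist_force': array([-0.439, -0.623, -0.817]), 'ft_torque': array([-0.002,  0.022,  0.019]), 'grip_force': 0.0, 'finger_gap': 0.08489684312472887}
```

```bash
python3 - <<'E'
from h import *
im,P=snap('wrist','wrist0.png');print(P)
E
```

```text
{'camera_matrix': array([[379.65319518,   0.        , 325.7600816 ],
       [  0.        , 379.65319518, 250.79575317],
       [  0.        ,   0.        ,   1.        ]]), 'pose': array([[ 0.40882798, -0.86806451, -0.28164461,  0.16195792],
       [ 0.91260861,  0.3880992 ,  0.1285478 ,  0.55714527],
       [-0.00228174, -0.30958524,  0.95086896,  0.37121621],
       [ 0.        ,  0.        ,  0.        ,  1.        ]])}
```

View pics/scene0.png

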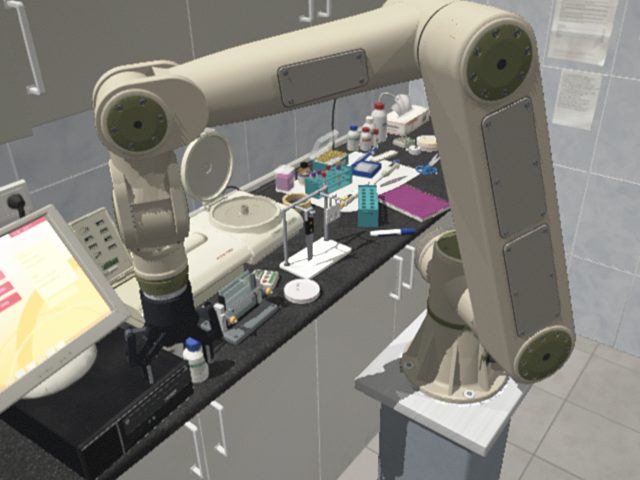

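View pics/side0.png

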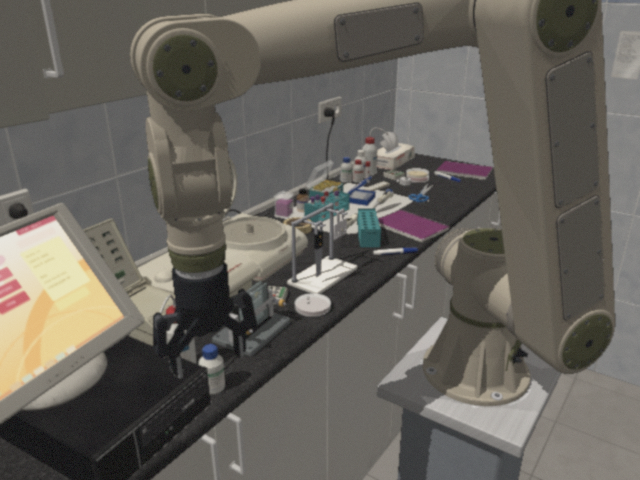

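```bash
python3 - <<'E'
from h import *
a=load('scene0.png')[0][180:350,205:355];b=load('side0.png')[0][190:360,215:365]
f=lambda x:cv2.resize(x,(400,453),interpolation=cv2.INTER_CUBIC)
cv2.imwrite('pics/c1.png',np.hstack([f(a),f(b)])[:,:,::-1])
E
```

```text
(no output)
```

View pics/c1.png

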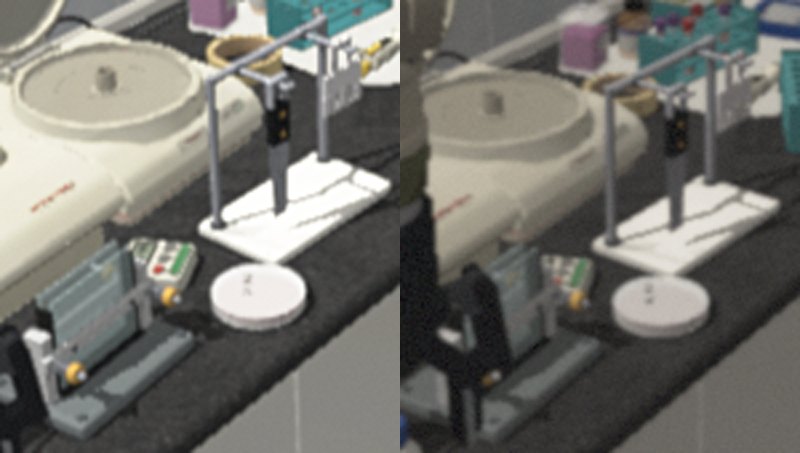

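View pics/wrist0.png

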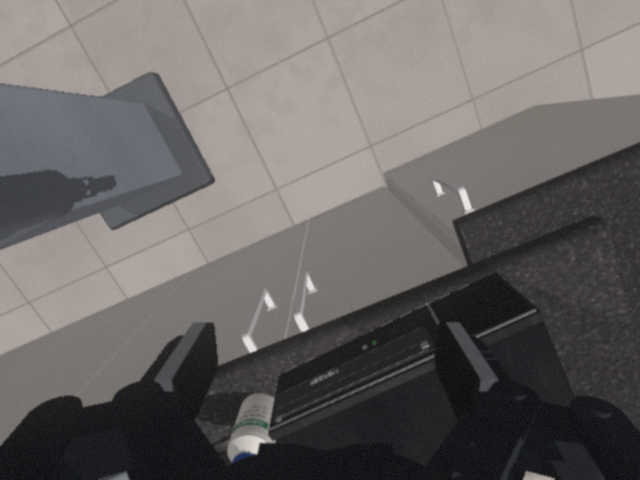

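```bash
python3 - <<'E'
from h import *
np.set_printoptions(precision=3,suppress=True)
_,K,T=load('scene0.png'); _,K2,T2=load('side0.png')
s=lambda x,y:(205+x/2.6667,180+y/2.6667); d=lambda x,y:(215+(x-400)/2.6667,190+y/2.6667)
print('foot',[onz(K,T,*s(*p),.012) for p in ((200,228),(275,265),(390,185),(313,150))])
print('foot side',[onz(K2,T2,*d(*p),.012) for p in ((593,245),(675,276),(780,205),(705,172))])
t=lambda p,q:tri([(K,T,*s(*p)),(K2,T2,*d(*q))])
print('handle top',t((281,98),(677,107)),'tip',t((281,215),(677,228)))
print('base16',[onz(K,T,*s(*p),.016) for p in ((48,415),(70,435),(196,335),(180,325))])
print('plate front top',[onz(K,T,*s(*p),.112) for p in ((52,303),(136,256))])
print('plate back top',[onz(K,T,*s(*p),.112) for p in ((38,288),(124,242))])
print('petri',onz(K,T,*s(258,290),.016),'timer',onz(K,T,*s(168,260),.019))
E
```

```text
foot [array([ 0.553, -0.068,  0.012]), array([ 0.45 , -0.062,  0.012]), array([ 0.446, -0.252,  0.012]), array([ 0.557, -0.262,  0.012])]
foot side [array([ 0.549, -0.061,  0.012]), array([ 0.446, -0.057,  0.012]), array([ 0.439, -0.243,  0.012]), array([ 0.548, -0.263,  0.012])]
handle top [ 0.501 -0.141  0.148] tip [ 0.489 -0.121  0.024]
base16 [array([0.46 , 0.238, 0.016]), array([0.426, 0.246, 0.016]), array([0.433, 0.075, 0.016]), array([0.455, 0.073, 0.016])]
plate front top [array([0.472, 0.209, 0.112]), array([0.463, 0.114, 0.112])]
plate back top [array([0.498, 0.2  , 0.112]), array([0.488, 0.104, 0.112])]
petri [ 0.432 -0.014  0.016] timer [0.533 0.002 0.019]
```

Emit:
step_arm --moves '[[[0,0,-40],[0,0,-0.1],85],[[0,0,-80],[0,0,-0.2],85],[[0,0,-120],[0,0,-0.3],85],[[-35,-25,-150],[0,0,-0.42],85],[[-70,-50,-150],[0,0,-0.42],85],[[-104,-75,-150],[0,0,-0.42],85],[[-137,-100,-150],[0,0,-0.42],85],[[-170,-125,-150],[0,0,-0.42],85]]'

```text
clock: 0.82
tcp_pos: [0.3347, 0.3487, 0.3548]
orientation: [0.0, 0.0, 1.0, 0.0]
wrist_force: [2.1, -0.2, 0.3]
finger_gap: 0.0849
grip_force: 0.0
```

Emit:
step_arm --moves '[[[-20,-34,0],[0,0,0],60],[[-40,-68,0],[0,0,0],60],[[-60,-100,0],[0,0,0],60],[[-80,-132,0],[0,0,0],60],[[-97,-160,0],[0,0,0],60],[[-110,-182,0],[0,0,0],60],[[-110,-182,0],[0,0,0],60],[[-110,-182,0],[0,0,0],60]]'

```text
clock: 1.48
tcp_pos: [0.4443, 0.1669, 0.3542]
orientation: [-0.001, 0.003, 1.0, 0.0]
wrist_force: [-1.3, 1.1, 0.3]
finger_gap: 0.06
grip_force: 0.0
```

```bash
python3 - <<'E'
from h import *
im,P=snap('wrist','wrist1.png');print(P['pose'],telemetry.get_state()['tcp_pos'])
E
```

```text
[[ 4.40602504e-03 -9.51194429e-01 -3.08560763e-01  3.64217114e-01]
 [ 9.99990276e-01  4.13376040e-03  1.53607456e-03  1.67390085e-01]
 [-1.85589300e-04 -3.08564531e-01  9.51203394e-01  5.21610951e-01]
 [ 0.00000000e+00  0.00000000e+00  0.00000000e+00  1.00000000e+00]] [0.4438435  0.16774715 0.35443623]
```

View pics/wrist1.png

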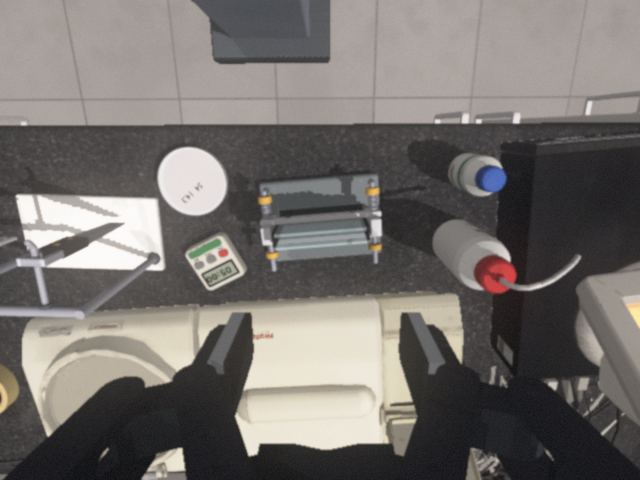

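```bash
python3 - <<'E'
from h import *
im,K,T=load('wrist1.png')
a=cv2.resize(im[205:265,255:385],(780,360),interpolation=cv2.INTER_CUBIC)
b=cv2.resize(im[190:270,0:170],(468,220),interpolation=cv2.INTER_CUBIC)
c=np.zeros((590,780,3),np.uint8);c[:360]=a;c[365:585,:468]=b
cv2.imwrite('pics/c2.png',c[:,:,::-1])
E
```

```text
(no output)
```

View pics/c2.png

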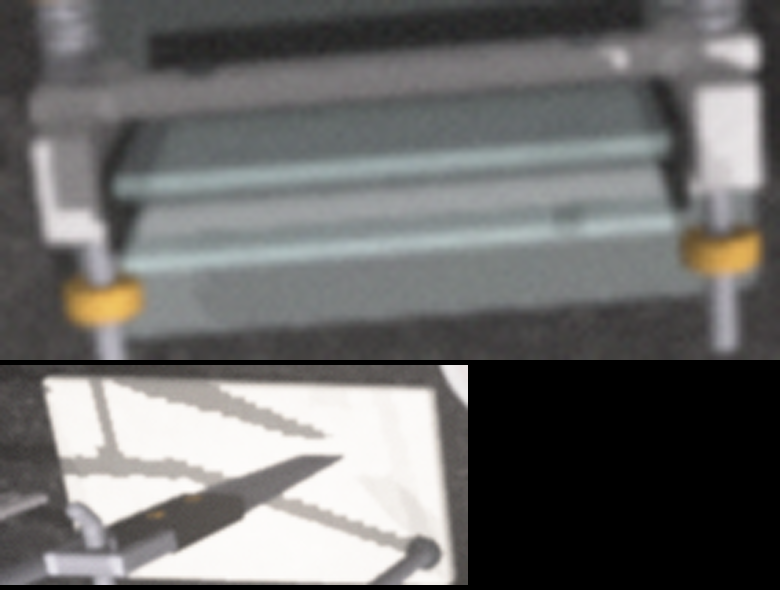

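```bash
python3 - <<'E'
from h import *
np.set_printoptions(precision=4,suppress=True,linewidth=160)
im,K,T=load('wrist1.png')
g=im.astype(float).mean(2)
sl=-45/553
for u0 in (285,305,325,345,355):
    rows=np.arange(222,256,.5)
    cols=np.arange(u0-6,u0+7)
    pr=np.mean([cv2.remap(g.astype(np.float32),np.full((len(rows),1),c,np.float32),(rows+sl*(c-u0)).astype(np.float32)[:,None],cv2.INTER_LINEAR)[:,0] for c in cols],0)
    print(u0,list(zip(rows[::2],pr[::2].astype(int))))
for n,p in dict(fo=[(115,173),(668,128)],bo=[(130,272),(675,232)]).items():
    q=[onz(K,T,255+x/6,205+y/6,.112) for x,y in p]; print(n,q,(q[0]+q[1])/2,np.linalg.norm(q[0]-q[1]))
s=lambda x,y:(x/2.753,190+(y-365)/2.75)
print('foot',[onz(K,T,*s(*p),.012) for p in ((45,378),(432,388),(455,585))])
print('tip',onz(K,T,*s(322,457),.031),'handle base mid',onz(K,T,*s(208,522),.115), 'peg tip',onz(K,T,*s(78,508),.188),'eye',onz(K,T,*s(75,562),.186))
E
```

```text
285 [(np.float64(222.0), np.int64(117)), (np.float64(223.0), np.int64(107)), (np.float64(224.0), np.int64(93)), (np.float64(225.0), np.int64(88)), (np.float64(226.0), np.int64(91)), (np.float64(227.0), np.int64(95)), (np.float64(228.0), np.int64(97)), (np.float64(229.0), np.int64(98)), (np.float64(230.0), np.int64(100)), (np.float64(231.0), np.int64(101)), (np.float64(232.0), np.int64(106)), (np.float64(233.0), np.int64(124)), (np.float64(234.0), np.int64(149)), (np.float64(235.0), np.int64(159)), (np.float64(236.0), np.int64(147)), (np.float64(237.0), np.int64(127)), (np.float64(238.0), np.int64(122)), (np.float64(239.0), np.int64(135)), (np.float64(240.0), np.int64(150)), (np.float64(241.0), np.int64(156)), (np.float64(242.0), np.int64(157)), (np.float64(243.0), np.int64(151)), (np.float64(244.0), np.int64(141)), (np.float64(245.0), np.int64(140)), (np.float64(246.0), np.int64(149)), (np.float64(247.0), np.int64(169)), (np.float64(248.0), np.int64(182)), (np.float64(249.0), np.int64(172)), (np.float64(250.0), np.int64(150)), (np.float64(251.0), np.int64(137)), (np.float64(252.0), n
[... 4809 characters left out ...]
64(126)), (np.float64(250.0), np.int64(127)), (np.float64(251.0), np.int64(126)), (np.float64(252.0), np.int64(126)), (np.float64(253.0), np.int64(124)), (np.float64(254.0), np.int64(114)), (np.float64(255.0), np.int64(90))]
fo [array([0.4769, 0.1091, 0.112 ]), array([0.4687, 0.2119, 0.112 ])] [0.4728 0.1605 0.112 ] 0.10312551080534581
bo [array([0.4963, 0.1111, 0.112 ]), array([0.4888, 0.2138, 0.112 ])] [0.4926 0.1624 0.112 ] 0.10302369632445416
foot [array([ 0.4483, -0.2498,  0.012 ]), array([ 0.4541, -0.0612,  0.012 ]), array([ 0.5575, -0.0638,  0.012 ])]
tip [ 0.484  -0.1104  0.031 ] handle base mid [ 0.4905 -0.1141  0.115 ] peg tip [ 0.4628 -0.1059  0.188 ] eye [ 0.4826 -0.1133  0.186 ]
```

Emit:
step_arm --moves '[[[0,-40,0],[0,0,0.03],60],[[0,-80,0],[0,0,0.03],60],[[0,-120,10],[0,0,0.03],60],[[0,-160,20],[0,0,0.03],60],[[0,-200,30],[0,0,0.03],60],[[0,-240,40],[0,0,0.03],60],[[0,-267,50],[0,0,0.03],60],[[0,-267,50],[0,0,0.03],60]]'

```text
clock: 2.2
tcp_pos: [0.4429, -0.1016, 0.3025]
orientation: [-0.001, 0.017, 1.0, -0.0]
wrist_force: [-0.1, -1.0, 0.0]
finger_gap: 0.06
grip_force: 0.0
```

Emit:
step_arm --moves '[[[0,0,0],[0,0,0],60],[[0,0,0],[0,0,0],60]]'

```text
clock: 2.37
tcp_pos: [0.4434, -0.0978, 0.3049]
orientation: [0.0, 0.015, 1.0, 0.0]
wrist_force: [0.9, -0.8, -0.1]
finger_gap: 0.0601
grip_force: 0.0
```

```bash
python3 - <<'E'
from h import *
np.set_printoptions(precision=4,suppress=True)
s=telemetry.get_state()
im,P=snap('wrist','wrist2.png');print(P['pose'][:,3],s['tcp_pos'],s['orientation'])
_,K,T=load('wrist1.png')
print([onz(K,T,325,v,.112) for v in (231.65,244.9)])
cv2.imwrite('pics/c3.png',cv2.resize(im[100:400,120:520],(800,600),interpolation=cv2.INTER_CUBIC)[:,:,::-1])
E
```

```text
[ 0.3631 -0.0953  0.4722  1.    ] [ 0.4434 -0.0978  0.3049] [0.     0.0153 0.9999 0.0003]
[array([0.4746, 0.166 , 0.112 ]), array([0.4901, 0.1659, 0.112 ])]
```

View pics/c3.png

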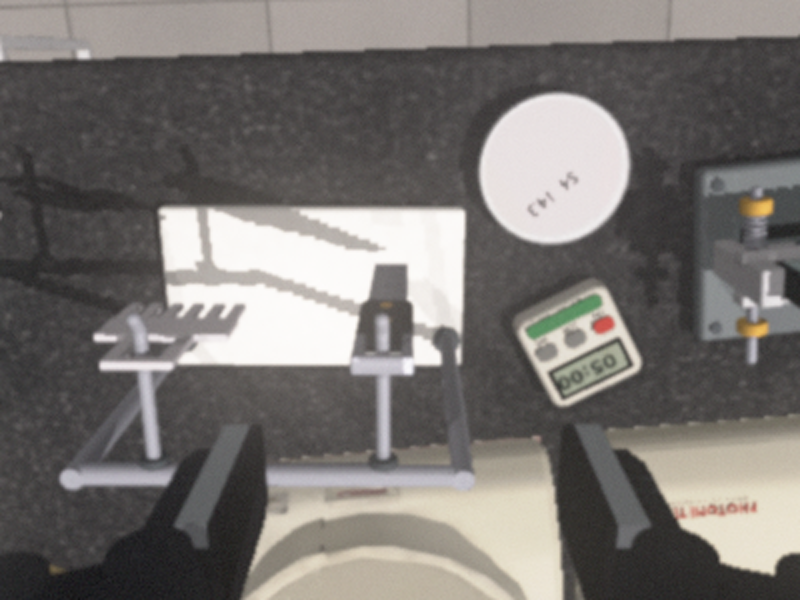

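```bash
python3 - <<'E'
from h import *
np.set_printoptions(precision=4,suppress=True)
im,K,T=load('wrist2.png')
s=lambda x,y:(120+x/2,100+y/2)
f=lambda x,y,z:onz(K,T,*s(x,y),z)
print('foot',f(160,206,.012),f(464,208,.012),f(464,365,.012))
print('eye L,R',f(353,360,.188),f(412,362,.188),'top/bottom',f(383,350,.188),f(383,373,.188))
print('peg tip',f(383,316,.188),'peg base',f(383,460,.18))
print('blade tip',f(373,265,.031),f(408,265,.031),'handle top',f(357,357,.161),f(412,357,.161))
E
```

```text
foot [ 0.4468 -0.2518  0.012 ] [ 0.4536 -0.0657  0.012 ] [ 0.5576 -0.0666  0.012 ]
eye L,R [ 0.4797 -0.1224  0.188 ] [ 0.4813 -0.0986  0.188 ] top/bottom [ 0.4758 -0.1101  0.188 ] [ 0.4858 -0.1105  0.188 ]
peg tip [ 0.4613 -0.1095  0.188 ] peg base [ 0.5302 -0.1126  0.18  ]
blade tip [ 0.4829 -0.122   0.031 ] [ 0.4835 -0.1009  0.031 ] handle top [ 0.4894 -0.1231  0.161 ] [ 0.4902 -0.0988  0.161 ]
```

Emit:
step_arm --moves '[[[-20,-6,20],[0,0,0.01],60],[[-37,-12,45],[0,0,0.01],60],[[-37,-12,70],[0,0,0.01],60],[[-37,-12,85],[0,0,0.01],60],[[-37,-12,85],[0,0,0.01],60],[[-37,-12,85],[0,0,0.01],60]]'

```text
clock: 2.92
tcp_pos: [0.4799, -0.1105, 0.2198]
orientation: [-0.0, 0.02, 1.0, 0.0]
wrist_force: [0.3, 0.2, 0.3]
finger_gap: 0.0598
grip_force: 0.0
```

```bash
python3 - <<'E'
from h import *
np.set_printoptions(precision=4,suppress=True)
s=telemetry.get_state();print(s['tcp_pos'],s['orientation'])
E
```

```text
[ 0.4799 -0.1105  0.2198] [-0.0005  0.0196  0.9998  0.0003]
```

Well placed; straight down 90 mm, then close gently.

Emit:
step_arm --moves '[[[0,0,30],[0,0,0],60],[[0,0,55],[0,0,0],60],[[0,0,75],[0,0,0],60],[[0,0,90],[0,0,0],60],[[0,0,90],[0,0,0],60],[[0,0,90],[0,0,0],45]]'

```text
clock: 3.42
tcp_pos: [0.4807, -0.1118, 0.131]
orientation: [0.001, 0.02, 1.0, -0.0]
wrist_force: [0.5, 1.0, 0.2]
finger_gap: 0.0492
grip_force: 0.0
```

Emit:
step_arm --grip_force 40 --moves '[[[0,0,0],[0,0,0],32],[[0,0,0],[0,0,0],20],[[0,0,0],[0,0,0],20],[[0,0,0],[0,0,0],20],[[0,0,0],[0,0,0],20],[[0,0,0],[0,0,0],20],[[0,0,0],[0,0,0],20],[[0,0,0],[0,0,0],20]]'

```text
clock: 4.08
tcp_pos: [0.4817, -0.1125, 0.1317]
orientation: [0.002, 0.021, 1.0, -0.0]
wrist_force: [-0.3, 2.3, 6.4]
finger_gap: 0.025
grip_force: 41.2
```

Emit:
step_arm --moves '[[[0,0,-4],[0,0,0],20],[[0,0,-8],[0,0,0],20],[[0,0,-11],[0,0,0],20],[[0,0,-11],[0,0,0],20],[[0,0,-11],[0,0,0],20]]'

```text
clock: 4.5
tcp_pos: [0.4802, -0.1122, 0.1408]
orientation: [0.0, 0.021, 1.0, -0.0]
wrist_force: [0.6, 0.2, -0.7]
finger_gap: 0.0253
grip_force: 40.5
```

Emit:
step_arm --moves '[[[8,0,0],[0,0,0],20],[[18,0,0],[0,0,0],20],[[28,0,0],[0,0,0],20],[[38,0,0],[0,0,0],20],[[48,0,0],[0,0,0],20],[[56,0,0],[0,0,0],20],[[60,0,0],[0,0,0],20],[[60,0,0],[0,0,0],20]]'

```text
clock: 5.17
tcp_pos: [0.4191, -0.1096, 0.1408]
orientation: [0.0, 0.021, 1.0, 0.0]
wrist_force: [0.2, -0.2, -1.0]
finger_gap: 0.0252
grip_force: 40.4
```

Emit:
step_arm --moves '[[[0,0,-35],[0,0,0],20],[[0,0,-70],[0,0,0],20],[[0,0,-105],[0,0,0],20],[[0,10,-140],[0,0,0],20],[[-10,45,-150],[0,0,-0.05],20],[[-20,85,-150],[0,0,-0.118],20],[[-30,125,-150],[0,0,-0.118],20],[[-40,165,-150],[0,0,-0.118],20]]'

```text
clock: 5.83
tcp_pos: [0.4681, 0.055, 0.2914]
orientation: [0.001, -0.038, 0.999, -0.0]
wrist_force: [1.2, -0.5, -1.1]
finger_gap: 0.0248
grip_force: 40.4
```

```bash
cat >> h.py <<'E'
from scipy.spatial.transform import Rotation as Ro
def tool(target,yaw):
    s=telemetry.get_state();q=s['orientation'];R=Ro.from_quat([q[1],q[2],q[3],q[0]])
    want=Ro.from_matrix([[-np.cos(yaw),-np.sin(yaw),0],[-np.sin(yaw),np.cos(yaw),0],[0,0,-1]])
    print('tcp',s['tcp_pos'].round(4),'shift mm',(R.inv().apply(np.array(target)-s['tcp_pos'])*1000).round(1),'turn',(R.inv()*want).as_rotvec().round(4),'F',s['wrist_force'].round(1))
E
python3 -c "
from h import *
tool([.4825,.1615,.290],.076)"
```

```text
tcp [0.4681 0.055  0.2914] shift mm [-22.4 105.1   1.5] turn [-0.0002  0.0024 -0.0009] F [ 1.2 -0.5 -1.1]
```

Emit:
step_arm --moves '[[[-8,35,0],[0,0,0],20],[[-16,70,0],[0,0,0],20],[[-20,95,0],[0,0,0],20],[[-20,100,0],[0,0,0],20],[[-20,100,0],[0,0,0],20],[[-20,100,0],[0,0,0],20],[[-20,100,0],[0,0,0],20]]'

```text
clock: 6.42
tcp_pos: [0.4794, 0.1537, 0.2907]
orientation: [0.0, -0.038, 0.999, -0.0]
wrist_force: [-0.0, -0.2, -0.4]
finger_gap: 0.0255
grip_force: 40.4
```

```bash
python3 - <<'E'
from h import *
tool([.4825,.1615,.290],.076)
for n in ('wrist','scene','side'): snap(n,n+'3.png')
a=load('wrist3.png')[0][190:390,220:420];b=load('scene3.png')[0][200:340,195:315]
c=np.hstack([cv2.resize(a,(400,400),interpolation=cv2.INTER_CUBIC),cv2.resize(b,(343,400),interpolation=cv2.INTER_CUBIC)])
cv2.imwrite('pics/c4.png',c[:,:,::-1])
E
```

```text
tcp [0.4794 0.1537 0.2907] shift mm [-3.6  7.5  0.7] turn [-0.0004  0.     -0.0009] F [-0.  -0.2 -0.4]
```

View pics/c4.png

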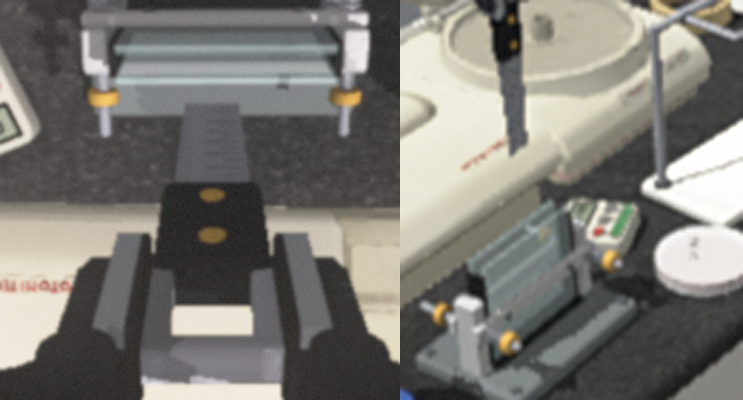

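```bash
python3 - <<'E'
from h import *
np.set_printoptions(precision=4,suppress=True,linewidth=160)
im,K,T=load('wrist3.png'); g=im.astype(float).mean(2)
for a in (285,378): print(a,[(v,int(g[v,a-4:a+5].mean())) for v in range(206,238)])
# dark gauge edge near thin end
print('tipcol',[(v,int(g[v,318:334].mean())) for v in range(228,256)])
print('row',[(u,int(g[246:252,u].mean())) for u in range(305,348)])
for z in (.188,.192,.196): print(z,onz(K,T,326,242,z))
E
```

```text
285 [(206, 85), (207, 89), (208, 93), (209, 94), (210, 96), (211, 104), (212, 126), (213, 150), (214, 157), (215, 149), (216, 134), (217, 121), (218, 111), (219, 109), (220, 116), (221, 137), (222, 155), (223, 163), (224, 167), (225, 171), (226, 166), (227, 157), (228, 159), (229, 180), (230, 195), (231, 190), (232, 165), (233, 145), (234, 144), (235, 143), (236, 144), (237, 146)]
378 [(206, 86), (207, 89), (208, 91), (209, 94), (210, 96), (211, 107), (212, 133), (213, 154), (214, 158), (215, 147), (216, 133), (217, 123), (218, 112), (219, 112), (220, 127), (221, 150), (222, 162), (223, 167), (224, 170), (225, 169), (226, 158), (227, 149), (228, 158), (229, 185), (230, 195), (231, 179), (232, 152), (233, 136), (234, 134), (235, 134), (236, 134), (237, 134)]
tipcol [(228, 158), (229, 184), (230, 195), (231, 179), (232, 151), (233, 135), (234, 132), (235, 131), (236, 132), (237, 132), (238, 132), (239, 132), (240, 129), (241, 119), (242, 106), (243, 99), (244, 97), (245, 95), (246, 96), (247, 96), (248, 97), (249, 96), (250, 93), (251, 93), (252, 95), (253, 96), (254, 95), (255, 92)]
row [(305, 85), (306, 87), (307, 86), (308, 85), (309, 86), (310, 89), (311, 93), (312, 97), (313, 97), (314, 97), (315, 97), (316, 99), (317, 99), (318, 99), (319, 98), (320, 98), (321, 98), (322, 98), (323, 96), (324, 94), (325, 95), (326, 95), (327, 95), (328, 94), (329, 94), (330, 93), (331, 91), (332, 91), (333, 92), (334, 93), (335, 93), (336, 94), (337, 95), (338, 95), (339, 98), (340, 94), (341, 88), (342, 86), (343, 85), (344, 83), (345, 82), (346, 83), (347, 84)]
0.188 [0.4801 0.1541 0.188 ]
0.192 [0.4789 0.154  0.192 ]
0.196 [0.4777 0.1539 0.196 ]
```

```bash
python3 - <<'E'
from h import *
np.set_printoptions(precision=4,suppress=True,linewidth=160)
im,K,T=load('wrist3.png'); g=im.astype(float).mean(2)
for u in (285,331,378): print([onz(K,T,u,v,.112) for v in (214.05,230.2)])
# plate ends along the back-plate bright line and front line
print([(u,int(g[229:232,u].mean())) for u in list(range(268,285))+list(range(380,398))])
print([(u,int(g[213:215,u].mean())) for u in list(range(268,285))+list(range(380,398))])
E
```

```text
[array([0.4787, 0.1158, 0.112 ]), array([0.4943, 0.1164, 0.112 ])]
[array([0.4755, 0.1584, 0.112 ]), array([0.491 , 0.1596, 0.112 ])]
[array([0.4722, 0.2019, 0.112 ]), array([0.4876, 0.2038, 0.112 ])]
[(268, 128), (269, 153), (270, 177), (271, 188), (272, 185), (273, 165), (274, 148), (275, 139), (276, 141), (277, 153), (278, 176), (279, 190), (280, 192), (281, 193), (282, 192), (283, 192), (284, 190), (380, 186), (381, 186), (382, 186), (383, 187), (384, 186), (385, 186), (386, 183), (387, 168), (388, 143), (389, 117), (390, 102), (391, 121), (392, 149), (393, 170), (394, 169), (395, 149), (396, 126), (397, 97)]
[(268, 139), (269, 142), (270, 138), (271, 137), (272, 121), (273, 90), (274, 66), (275, 52), (276, 73), (277, 112), (278, 137), (279, 145), (280, 144), (281, 143), (282, 144), (283, 148), (284, 153), (380, 153), (381, 147), (382, 146), (383, 144), (384, 146), (385, 144), (386, 144), (387, 138), (388, 114), (389, 80), (390, 66), (391, 100), (392, 167), (393, 216), (394, 227), (395, 229), (396, 229), (397, 230)]
```

Emit:
step_arm --moves '[[[-2,4,0],[0,0,0],20],[[-4,7,10],[0,0,0],20],[[-4,7,30],[0,0,0],20],[[-4,7,50],[0,0,0],20],[[-4,7,65],[0,0,0],20],[[-4,7,65],[0,0,0],20],[[-4,7,65],[0,0,0],20],[[-4,7,65],[0,0,0],20]]'

```text
clock: 7.23
tcp_pos: [0.4832, 0.1621, 0.2263]
orientation: [0.0, -0.038, 0.999, 0.0]
wrist_force: [-0.2, -0.0, -1.1]
finger_gap: 0.0254
grip_force: 40.4
```

```bash
python3 - <<'E'
from h import *
tool([.4828,.1605,.200],.076)
for n in ('wrist','scene','side'): snap(n,n+'4.png')
a=load('wrist4.png')[0][160:310,250:400];b=load('scene4.png')[0][220:320,195:295];d=load('side4.png')[0][260:360,230:330]
f=lambda x,s:cv2.resize(x,(s,s),interpolation=cv2.INTER_CUBIC)
c=np.hstack([f(a,500),np.vstack([f(b,250),f(d,250)])])
cv2.imwrite('pics/c5.png',c[:,:,::-1])
E
```

```text
tcp [0.4832 0.1621 0.2263] shift mm [ 0.5 -1.6 26.3] turn [0.0002 0.0008 0.0001] F [-0.2 -0.  -1.1]
```

View pics/c5.png

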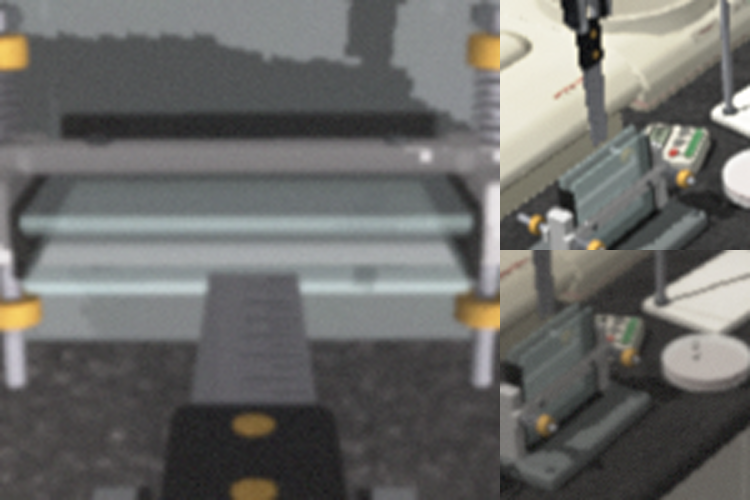

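```bash
python3 - <<'E'
from h import *
np.set_printoptions(precision=4,suppress=True,linewidth=160)
im,K,T=load('wrist4.png'); g=im.astype(float).mean(2)
for a in (285,370): print(a,[(v,int(g[v,a-4:a+5].mean())) for v in range(220,252)])
print('tip',[(v,int(g[v,318:334].mean())) for v in range(234,252)])
print('front',onz(K,T,326,227.2,.112),'back',onz(K,T,326,246.1,.112),'tip front edge',[onz(K,T,326,241.7,z) for z in (.124,.128,.132)])
E
```

```text
285 [(220, 113), (221, 111), (222, 113), (223, 115), (224, 129), (225, 153), (226, 170), (227, 174), (228, 165), (229, 147), (230, 128), (231, 120), (232, 127), (233, 145), (234, 160), (235, 166), (236, 168), (237, 169), (238, 165), (239, 156), (240, 144), (241, 142), (242, 144), (243, 150), (244, 166), (245, 189), (246, 198), (247, 186), (248, 157), (249, 136), (250, 132), (251, 131)]
370 [(220, 112), (221, 113), (222, 112), (223, 114), (224, 128), (225, 154), (226, 167), (227, 170), (228, 160), (229, 144), (230, 128), (231, 121), (232, 130), (233, 149), (234, 163), (235, 169), (236, 169), (237, 170), (238, 166), (239, 150), (240, 140), (241, 142), (242, 146), (243, 155), (244, 174), (245, 195), (246, 199), (247, 181), (248, 153), (249, 137), (250, 135), (251, 135)]
tip [(234, 160), (235, 167), (236, 169), (237, 169), (238, 166), (239, 152), (240, 139), (241, 126), (242, 109), (243, 98), (244, 96), (245, 96), (246, 96), (247, 97), (248, 98), (249, 97), (250, 92), (251, 94)]
front [0.4757 0.1619 0.112 ] back [0.4908 0.163  0.112 ] tip front edge [array([0.4836, 0.1625, 0.124 ]), array([0.4824, 0.1624, 0.128 ]), array([0.4812, 0.1623, 0.132 ])]
```

Emit:
step_arm --moves '[[[0,-1,8],[0,0,0],20],[[0,-1,16],[0,0,0],20],[[0,-1,24],[0,0,0],20],[[0,-1,30],[0,0,0],20],[[0,-1,35],[0,0,0],20],[[0,-1,38],[0,0,0],20],[[0,-1,38],[0,0,0],20],[[0,-1,38],[0,0,0],20]]'

```text
clock: 8.05
tcp_pos: [0.4828, 0.161, 0.1875]
orientation: [-0.0, -0.038, 0.999, 0.0]
wrist_force: [0.6, -0.2, -0.7]
finger_gap: 0.0252
grip_force: 40.4
```

Emit:
step_arm --moves '[[[0,0,2],[0,0,0],20],[[0,0,4],[0,0,0],20],[[0,0,6],[0,0,0],20],[[0,0,8],[0,0,0],20],[[0,0,10],[0,0,0],20],[[0,0,10],[0,0,0],20],[[0,0,10],[0,0,0],20]]'

```text
clock: 8.63
tcp_pos: [0.4828, 0.161, 0.1776]
orientation: [-0.0, -0.038, 0.999, 0.0]
wrist_force: [-0.2, 0.1, -0.9]
finger_gap: 0.025
grip_force: 40.4
```

Emit:
step_arm --moves '[[[0,0,1],[0,0,0],20],[[0,0,2],[0,0,0],20],[[0,0,4],[0,0,0],20],[[0,0,5],[0,0,0],20],[[0,0,5],[0,0,0],20],[[0,0,5],[0,0,0],20]]'

```text
clock: 9.13
tcp_pos: [0.4828, 0.161, 0.1726]
orientation: [-0.0, -0.038, 0.999, 0.0]
wrist_force: [0.1, -0.1, -1.6]
finger_gap: 0.0252
grip_force: 40.4
```

Emit:
step_arm --moves '[[[0,0,1],[0,0,0],20],[[0,0,2],[0,0,0],20],[[0,0,3],[0,0,0],20],[[0,0,4],[0,0,0],20],[[0,0,4],[0,0,0],20],[[0,0,4],[0,0,0],20]]'

```text
clock: 9.63
tcp_pos: [0.4828, 0.161, 0.1686]
orientation: [-0.0, -0.038, 0.999, 0.0]
wrist_force: [0.4, 0.1, -1.2]
finger_gap: 0.0251
grip_force: 40.4
```

Emit:
step_arm --moves '[[[0,0,1],[0,0,0],20],[[0,0,2],[0,0,0],20],[[0,0,3],[0,0,0],20],[[0,0,3],[0,0,0],20],[[0,0,3],[0,0,0],20]]'

```text
clock: 10.05
tcp_pos: [0.4827, 0.161, 0.1655]
orientation: [-0.0, -0.038, 0.999, 0.0]
wrist_force: [-0.6, 0.3, -1.5]
finger_gap: 0.0253
grip_force: 40.5
```

Emit:
step_arm --moves '[[[0,0,1],[0,0,0],20],[[0,0,2],[0,0,0],20],[[0,0,3],[0,0,0],20],[[0,0,3],[0,0,0],20],[[0,0,3],[0,0,0],20]]'

```text
clock: 10.47
tcp_pos: [0.4827, 0.161, 0.1625]
orientation: [-0.0, -0.038, 0.999, 0.0]
wrist_force: [-1.7, -0.4, -1.8]
finger_gap: 0.025
grip_force: 40.5
```

Emit:
step_arm --moves '[[[0,0,1],[0,0,0],20],[[0,0,2],[0,0,0],20],[[0,0,2],[0,0,0],20],[[0,0,2],[0,0,0],20]]'

```text
clock: 10.8
tcp_pos: [0.4827, 0.161, 0.1605]
orientation: [-0.0, -0.038, 0.999, 0.0]
wrist_force: [-1.8, -0.4, -1.0]
finger_gap: 0.0256
grip_force: 40.5
```

Emit:
step_arm --moves '[[[0.2,0,1],[0,0,0],20],[[0.3,0,2],[0,0,0],20],[[0.3,0,2],[0,0,0],20],[[0.3,0,2],[0,0,0],20]]'

```text
clock: 11.13
tcp_pos: [0.4825, 0.161, 0.1585]
orientation: [-0.0, -0.038, 0.999, 0.0]
wrist_force: [-0.6, -0.6, -1.3]
finger_gap: 0.0252
grip_force: 40.5
```

Emit:
step_arm --moves '[[[0,0,1],[0,0,0],20],[[0,0,2],[0,0,0],20],[[0,0,2],[0,0,0],20],[[0,0,2],[0,0,0],20]]'

```text
clock: 11.47
tcp_pos: [0.4825, 0.161, 0.1566]
orientation: [-0.0, -0.038, 0.999, 0.0]
wrist_force: [-2.3, 0.4, -2.5]
finger_gap: 0.025
grip_force: 40.5
```

Emit:
step_arm --moves '[[[0,0,1],[0,0,0],20],[[0,0,2],[0,0,0],20],[[0,0,2],[0,0,0],20],[[0,0,2],[0,0,0],20]]'

```text
clock: 11.8
tcp_pos: [0.4824, 0.161, 0.1545]
orientation: [-0.0, -0.038, 0.999, 0.0]
wrist_force: [-2.2, -0.0, -1.2]
finger_gap: 0.0249
grip_force: 40.5
```

Emit:
step_arm --moves '[[[0.3,0,0.5],[0,0,0],20],[[0.4,0,1],[0,0,0],20],[[0.4,0,1.5],[0,0,0],20],[[0.4,0,1.5],[0,0,0],20],[[0.4,0,1.5],[0,0,0],20]]'

```text
clock: 12.22
tcp_pos: [0.4822, 0.161, 0.1532]
orientation: [0.0, -0.038, 0.999, 0.0]
wrist_force: [-2.1, -0.7, -1.6]
finger_gap: 0.0253
grip_force: 40.5
```

Emit:
step_arm --moves '[[[0,0,0.5],[0,0,0],20],[[0,0,1],[0,0,0],20],[[0,0,1.5],[0,0,0],20],[[0,0,1.5],[0,0,0],20]]'

```text
clock: 12.55
tcp_pos: [0.4822, 0.161, 0.1517]
orientation: [0.0, -0.038, 0.999, 0.0]
wrist_force: [-1.3, -0.0, 0.5]
finger_gap: 0.0254
grip_force: 40.5
```

Emit:
step_arm --moves '[[[0,0,0.5],[0,0,0],20],[[0,0,1],[0,0,0],20],[[0,0,1],[0,0,0],20],[[0,0,1],[0,0,0],20]]'

```text
clock: 12.88
tcp_pos: [0.4823, 0.161, 0.1508]
orientation: [0.0, -0.038, 0.999, 0.0]
wrist_force: [-2.5, -0.5, 1.2]
finger_gap: 0.0254
grip_force: 40.7
```

Emit:
step_arm --moves '[[[0,0,0.5],[0,0,0],20],[[0,0,1],[0,0,0],20],[[0,0,1],[0,0,0],20],[[0,0,1],[0,0,0],20]]'

```text
clock: 13.22
tcp_pos: [0.4823, 0.161, 0.1499]
orientation: [0.0, -0.038, 0.999, 0.0]
wrist_force: [-1.8, -0.7, 4.4]
finger_gap: 0.0254
grip_force: 40.9
```

Emit:
step_arm --moves '[[[0.2,0,0.5],[0,0,0],20],[[0.2,0,1],[0,0,0],20],[[0.2,0,1],[0,0,0],20],[[0.2,0,1],[0,0,0],20]]'

```text
clock: 13.55
tcp_pos: [0.4823, 0.161, 0.1491]
orientation: [0.0, -0.038, 0.999, 0.0]
wrist_force: [-2.2, -0.3, 5.5]
finger_gap: 0.0254
grip_force: 41.1
```

Emit:
step_arm --moves '[[[0,0,0],[0,0,0],20],[[0,0,0],[0,0,0],20],[[0,0,0],[0,0,0],20],[[0,0,0],[0,0,0],20]]'

```text
clock: 13.88
tcp_pos: [0.4823, 0.161, 0.149]
orientation: [0.0, -0.038, 0.999, 0.0]
wrist_force: [-2.6, 0.5, 5.5]
finger_gap: 0.0251
grip_force: 41.1
```

```bash
python3 - <<'E'
from h import *
for n in ('wrist','scene'): snap(n,n+'5.png')
a=load('wrist5.png')[0][160:310,250:400];b=load('scene5.png')[0][190:320,195:325]; e=load('scene5.png')[0][180:310,270:400]
f=lambda x,s:cv2.resize(x,(s,s),interpolation=cv2.INTER_CUBIC)
cv2.imwrite('pics/c6.png',np.hstack([f(a,500),np.vstack([f(b,250),f(e,250)])])[:,:,::-1])
s=telemetry.get_state();print(s['wrist_force'],s['ft_torque'],s['tcp_pos'])
E
```

```text
[-1.91556716 -0.41850073  5.54627165] [-0.01374923  0.59963011  0.00467205] [0.48232374 0.16100444 0.14906291]
```

View pics/c6.png

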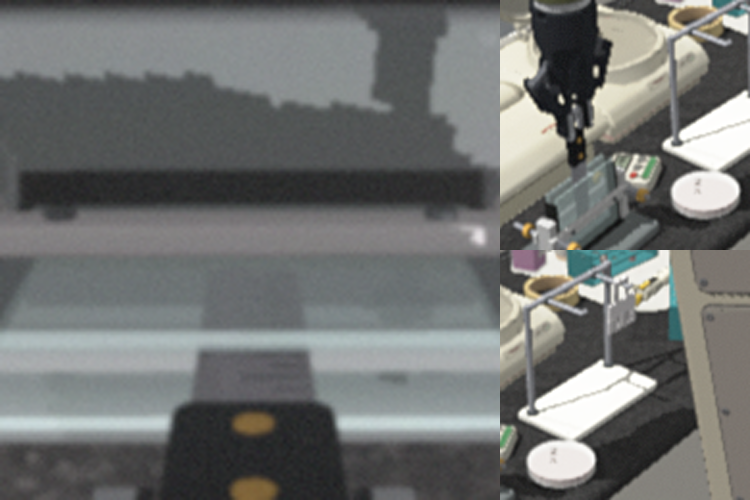

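```bash
python3 -c "
from h import *
print(env.hand_in())"
```

```text
the job is handed in; nothing more can be done
None
```

I handed the job in with the gauge held upright in the gap at mid-width, at about 6 to 7 N of drag and bearing on both plates by the force readings. By my estimate the gap is about 6.5 mm and the front plate has opened only a few tenths of a millimetre. The comb still hangs on its peg, and the hand-in returned no verdict.

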